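Prop the parts-bin flap open and bin the thrust washer

ROBOT

A 7-joint arm with a two-finger parallel gripper is mounted at the origin on the work surface. World frame = base frame: x ahead of the robot, y to its left, z up, the work surface at z = 0. Lengths are in m, angles in rad, forces in N, time in s.
With the tool pointing down it reaches from about 0.4 to 0.925 m from the base axis. Payload 5.6 kg.
Tool frame: the origin (TCP) lies between the finger pads; the fingertips stand 17 mm ahead of it and the grasp point (between the pads) lies 2 mm behind it; z points along the fingers, y is the direction in which the jaws open and shut (so a half turn about z gives the same grasp; the last joint's range is limited). The gripper opens to 85 mm and grips with 20 to 120 N. Pads are 22 mm wide; open, the fingers measure 114 mm over their backs; the gripper's body (76 mm by 85 mm) begins 54 mm behind the grasp point. The pads swing forward as they close: fully open they stand 13 mm farther back than shut.
Start: joints at [-0.043, 0.468, -0.012, 1.603, 0.006, 1.071, -0.056], TCP at [0.65, -0, 0.248] pointing down, gripper open.
Joint ranges: [-2.53, 2.53], [-0.31, 2.02], [-1.57, 1.55], [0.28, 2.44], [-1.29, 4.43], [0.15, 1.84], [-2.92, 2.92]. Speed limits (rad/s): [2.57, 2.57, 3.14, 3.14, 3.14, 3.14, 3.14].

INTERFACE

Orientations are given as a unit quaternion [x, y, z, w].
In Python, from plant import arm gives the robot as it stands. Calls block until the motion is done:
- arm.move_pose(position, orientation): joint-space move of the TCP to a pose.
- arm.line_to(position, attitude=None, feed=0.15): straight line of the TCP; attitude=None keeps the orientation; feed is the mean speed in m/s.
- arm.move_j(angles): joint-space move.
- arm.grip(opening): finger opening in m; the grip force is fixed at half the most; returns when the fingers have stopped.
- arm.wait(seconds).
- arm.solve_ik(position, orientation): joint angles nearest the present ones, or None.
- arm.get_obs(): the state.
- arm.snapshot(name): name is "scene" or "side" or "wrist"; returns a dict with "img" (400x640x3 uint8, red, green, blue), "fov_y" (degrees; the focal length in pixels is half the picture's height over the tangent of half this angle, whatever the lens; pixels are square), "cx", "cy" (the principal point, pixels), "dist" ([k1, k2, p1, p2, k3] as OpenCV has them; the pictures are not rectified), "R" (3x3) and "t" (3): a world point X has camera coordinates R X + t; the wrist camera has in their place "mount" (4x4, takes a point from camera to tool coordinates, whose origin is the TCP and whose axes are the flange's). Camera axes: x right, y down, z forward; pixel columns grow to the right and rows downward; lengths in m; the calibration is good to about 2 mm. A picture is of the moment at which its call begins: read the wrist's pose just before it. There is no depth.
A pose or a line that the arm cannot do raises arm.MotionError and nothing moves.
- arm.close_job(): hands the job in, once; it reports no verdict.
Trained networks look in the newest picture that a camera, given by its name, has taken for a name from the list of things; names that differ only in an ending like _2 or _b are one class to them, and where a whole thing is asked for, a point or a joint stands for the part that bears it (a point fixed in the world has none). Each returns a list of dicts, best first, with "p" (0 to 1); they miss things now and then, are a little off and sometimes report something else, mostly with a low value. They report only what shows in the picture. A call takes as long as a camera call.
- arm.boxes_of(camera, label): "centre" ([column, row] in pixels, amid what is visible of it).
- arm.tip_of(camera, label): "centre" ([column, row] in pixels: a listed point, or the origin of a listed thing).
The state is a dict: "clock": time; "joint_pos": joint angles; "qd": joint speeds; "joint_torque": joint torques, N m; "tool_pos": TCP position; "tool_rot": TCP orientation; "wrist_force": force on the tool from outside, world axes, zero at the start; "wrist_torque": the same for the moment, N m; "width": finger opening in m.
Only numpy, scipy, OpenCV 4.12 (cv2) and the standard library are available. Lean on these libraries where they do the work, as an engineer would, in place of code of your own. Each camera call takes 0.05 s, during which the arm holds its last target.

TASK

Prop the parts bin's sprung flap open: squeeze in the red spring button of the telescoping prop, slide the sleeve towards the bin until the button clicks out through the hole of the brass index plate, and let go so that the prop holds the flap by itself; feel for the click and never force the sleeve against the button. Then drop the white nylon thrust washer into the open bin, leaving the two copper tins and the silver transmission cover where they are.

Things in the scene. Friction and masses are not known exactly. Their poses are not given: they have to be found in the camera images.
- rig: Grey base plate (90 mm wide, 8 thick, fixed on the mat) carrying prop and bin. Origin: its underside, below the button. Axes: +y level along the tube to the bin, +x level, out of the side where the button sticks out, z up. A pedestal (45 wide, 74 tall) stands 94 to 116 mm behind (-y) the origin, holding the fixed dark inner tube.
- tube_line (a point): Point on the tube's middle line at the button, 55 mm above the base's underside; axes as rig; fixed. On the inner tube slides the level square aluminium sleeve, 30 x 30 mm outside, now from 84 mm behind to 128 mm ahead (+y). It ends in a black nose plate (34 wide, top 30 mm above the line) that pushes the white roller on the flap's tail.
- button_axis (a point): Where the button's axis leaves the sleeve's face, 15 mm to +x of tube_line; fixed. Red domed button, 12 mm across, 5 mm proud, spring 2.5 to 4.5 N. Pinched flush with the face (pads across the sleeve, one over the button), it ducks under the 2 mm wall once the sleeve is pushed to +y and then needs no more pressing.
- sleeve (a joint): Travel of the sleeve to the bin, m: 0 at start. Brass index plate on its button side has the next hole, 36 to 57 mm behind the first (unmeasured). There the button pops out and blocks the sleeve (1 mm play each way). Sliding takes 4 to 12 N, most at first; over 12 N on the popped-out button is too much. Not popped, the flap drives it back on release.
- flap (a joint): Opening of the sprung steel bin flap (108 wide, 138 mm long), rad: 0 shut, lying over the mouth; about 1.2 to 1.9, nearly upright, with the prop locked out. It swings up and back towards the prop.
- flap_hinge (a point): Middle of the flap's hinge line (along x), 165 mm ahead (+y) of tube_line and 92 mm above the base's underside; fixed; axes as rig.
- bin_mouth (a point): Centre of the green bin's mouth at rim height, 90 mm above the base's underside, 252 mm ahead (+y) of tube_line; axes as rig. Inside 108 mm (x) by 100 mm (y), walls 3 mm, floor 79 mm below the rim.
- washer_center (a point): Centre (half-way up, 5 mm above the mat) of the loose white nylon thrust washer lying flat: 44 mm outside, 24 mm inside, 10 mm thick, about 20 g. It and the tins swap places.
- tin_a: Copper crush-washer tin, loose, round, 57 mm across, 36 mm tall, 180 g; origin: centre of its underside. To be left alone.
- tin_b: The second copper tin, just like the first; origin: centre of its underside. To be left alone.
- transmission_cover: Silver cast transmission cover lying flat, loose, 115 x 155 mm, 36 mm tall, 750 g; origin: centre of its underside. To be left alone.

How it is judged:
On the way:
1. the prop is locked out and let go: the sleeve stands 33 to 60 mm out by itself, with no finger on it, holding the flap at least 1.1 rad open (value of joint sleeve between 0.033 and 0.06 m and value of joint flap above 1.1 rad and contact force between each of the arm, the fingers and rig below 0.1 N), for 0.6 s.
At the end, for the whole second after the job is handed in: Sleeve locked out by the button (33 to 60 mm out), holding the flap at least 1.1 rad open untouched; the washer rests inside the bin, its centre 30 mm or more below the rim; tins and cover within 25 mm of their places (value of joint sleeve between 0.033 and 0.06 m and value of joint flap above 1.1 rad and z of washer_center in the frame of bin_mouth between -0.09 and -0.03 m and x of washer_center in the frame of bin_mouth between -0.055 and 0.055 m and y of washer_center in the frame of bin_mouth between -0.051 and 0.051 m and linear speed of thrust_washer below 0.02 m/s and distance of each of tin_a, tin_b, transmission_cover from where it was at the start of the episode below 0.025 m).
It fails at once if the index plate's hole is forced on against the popped-out button (more than 12 N) (contact force between spring_button and index_plate above 12 N).
It fails at once if the sleeve is forced against the button that is not pressed in (more than 20 N) (contact force between spring_button and sleeve above 20 N).
It fails at once if a copper tin is knocked more than 25 mm from its place (distance of tin_a from where it was at the start of the episode above 0.025 m).
It fails at once if a copper tin is knocked more than 25 mm from its place (distance of tin_b from where it was at the start of the episode above 0.025 m).
It fails at once if the transmission cover is knocked more than 25 mm from its place (distance of transmission_cover from where it was at the start of the episode above 0.025 m).
It also fails if it takes over 70 s, if anything falls off the work surface, if the arm or the gripper's body presses on something with over 40 N, if the wrist force passes 120 N, or if a joint passes its speed limit or range.

## Working session

There is one attempt and no reset: what is moved stays moved. The work goes in short steps, each a Python script; the robot and the scene stay as the last script left them, time stands still between calls to the robot, and variables do not carry over. Pictures are saved under pics/ and viewed, and the job is handed in when it is done.

```bash
ls; mkdir -p pics; cat > h.py <<'E'
import numpy as np, cv2
from plant import arm
def snap(c,name=None):
    o=arm.get_obs(); s=arm.snapshot(c); s['obs']=o
    if name: cv2.imwrite(f'pics/{name}.png',cv2.cvtColor(s['img'],cv2.COLOR_RGB2BGR))
    return s
E
python3 - <<'E'
from h import *
o=arm.get_obs(); print({k:np.round(v,3) for k,v in o.items()})
for c in ['scene','side','wrist']:
    s=snap(c,c+'0'); print(c,{k:(np.round(v,4).tolist()) for k,v in s.items() if k not in('img','obs')})
    for l in ['rig','tube_line','button_axis','flap_hinge','bin_mouth','washer_center','tin_a','transmission_cover']:
        print(l,[(np.round(d['centre']).tolist(),round(d['p'],2)) for d in arm.tip_of(c,l)][:4])
print(arm.get_obs()['clock'])
E
```

```text
pics
{'clock': np.float64(0.0), 'joint_pos': array([-0.043,  0.468, -0.012,  1.604,  0.006,  1.071, -0.056]), 'qd': array([ 0.   ,  0.002,  0.   , -0.002, -0.   , -0.   ,  0.001]), 'joint_torque': array([-0.0000e+00, -5.3237e+01,  2.1000e-02, -2.5130e+01,  1.1000e-02,
        8.0000e-03, -0.0000e+00]), 'tool_pos': array([ 0.649, -0.   ,  0.247]), 'tool_rot': array([ 0.707,  0.707, -0.001, -0.001]), 'wrist_force': array([ 0.688, -0.41 ,  0.204]), 'wrist_torque': array([-0.033,  0.022, -0.004]), 'width': np.float64(0.085)}
scene {'fov_y': 49.0751, 'cx': 319.3934, 'cy': 199.5795, 'dist': [-0.0721, 0.0, 0.0, 0.0, 0.0], 'R': [[0.7005, 0.7136, 0.0064], [0.5911, -0.5752, -0.5655], [-0.3999, 0.3999, -0.8247]], 't': [-0.4527, -0.2388, 1.1318]}
rig [([223.0, 270.0], 0.76)]
tube_line [([215.0, 257.0], 0.91), ([372.0, 136.0], 0.26)]
button_axis [([223.0, 260.0], 0.71)]
flap_hinge [([282.0, 199.0], 0.59), ([216.0, 257.0], 0.4)]
bin_mouth [([316.0, 175.0], 0.89)]
washer_center [([324.0, 272.0], 0.75)]
tin_a [([284.0, 313.0], 0.93), ([238.0, 355.0], 0.6)]
transmission_cover [([374.0, 135.0], 0.55)]
[... 378 characters left out ...]

bin_mouth [([316.0, 218.0], 0.85)]
washer_center [([300.0, 188.0], 0.45)]
tin_a [([360.0, 147.0], 0.95), ([329.0, 166.0], 0.55)]
transmission_cover [([248.0, 343.0], 0.94)]
wrist {'fov_y': 63.6295, 'cx': 319.5724, 'cy': 201.3546, 'dist': [0.0219, 0.0, 0.0, 0.0, 0.0], 'mount': [[-0.0008, -0.9452, -0.3266, 0.0852], [1.0, -0.0006, -0.0007, 0.0012], [0.0005, -0.3266, 0.9452, -0.1249], [0.0, 0.0, 0.0, 1.0]]}
rig [([209.0, 267.0], 0.87)]
tube_line [([190.0, 298.0], 0.7)]
button_axis []
flap_hinge [([168.0, 163.0], 0.76)]
bin_mouth [([161.0, 51.0], 0.93), ([190.0, 296.0], 0.73)]
washer_center [([324.0, 169.0], 0.94)]
tin_a [([329.0, 247.0], 0.79), ([328.0, 325.0], 0.65)]
transmission_cover []
1.35
```

View pictures.

View pics/scene0.png

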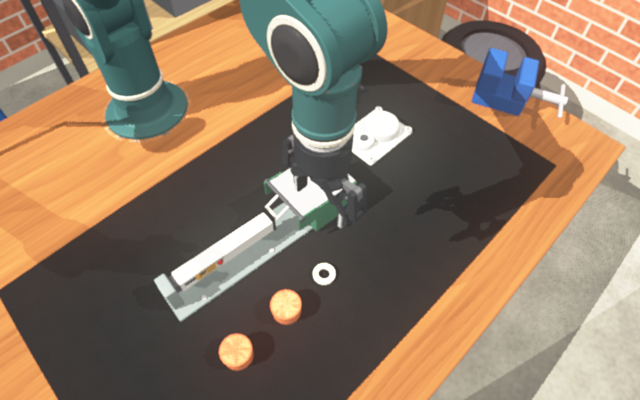

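View pics/side0.png

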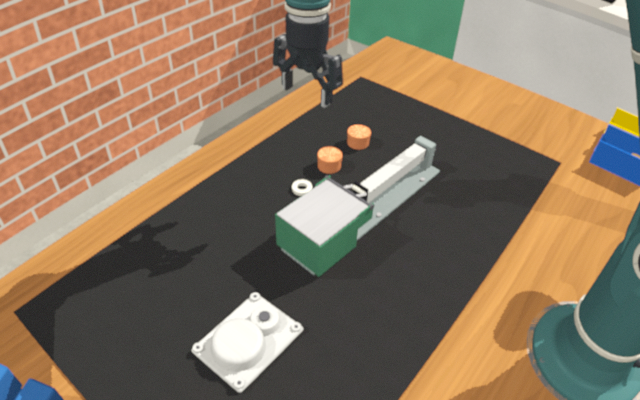

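View pics/wrist0.png

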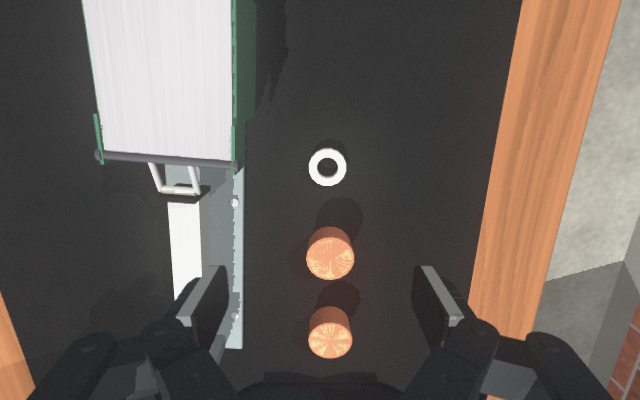

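```bash
cat >> h.py <<'E'
from scipy.spatial.transform import Rotation as Rt
from scipy.optimize import least_squares
def cam(s):
    f=200/np.tan(np.radians(s['fov_y'])/2)
    K=np.array([[f,0,s['cx']],[0,f,s['cy']],[0,0,1]])
    if 'mount' in s:
        M=np.array(s['mount']); T=np.eye(4); T[:3,:3]=Rt.from_quat(s['obs']['tool_rot']).as_matrix(); T[:3,3]=s['obs']['tool_pos']
        W=np.linalg.inv(T@M); R,t=W[:3,:3],W[:3,3]
    else: R,t=np.array(s['R']),np.array(s['t'])
    return K,np.array(s['dist'],float),R,t
def proj(s,X):
    K,d,R,t=cam(s); return cv2.projectPoints(np.atleast_2d(np.array(X,float)),cv2.Rodrigues(R)[0],t,K,d)[0][:,0]
def onz(s,px,z):
    K,d,R,t=cam(s); u=cv2.undistortPoints(np.array([[px]],float),K,d)[0,0]
    r=R.T@np.array([u[0],u[1],1]); c=-R.T@t; return c+r*(z-c[2])/r[2]
LOC=dict(rig=[0,0,0],tube_line=[0,0,.055],button_axis=[.015,0,.055],flap_hinge=[0,.165,.092],bin_mouth=[0,.252,.090])
def rigpt(p,L):
    c,s=np.cos(p[2]),np.sin(p[2]); L=np.atleast_2d(L)
    return np.c_[p[0]+c*L[:,0]-s*L[:,1],p[1]+s*L[:,0]+c*L[:,1],L[:,2]]
def fitrig(obs):
    def f(p): return np.concatenate([(proj(s,rigpt(p,LOC[l]))[0]-px) for s,l,px in obs])
    r=least_squares(f,[.5,0,0],loss='soft_l1',f_scale=2); return r.x,f(r.x).reshape(-1,2)
E
python3 - <<'E'
from h import *
obs=[]
S={c:snap(c) for c in ['scene','side','wrist']}
for c in S:
    for l in LOC:
        d=arm.tip_of(c,l)
        if d and d[0]['p']>.5: obs.append((S[c],l,np.array(d[0]['centre'])))
p,r=fitrig(obs); print(p)
for o,e in zip(obs,r): print(o[1],o[2].round(),e.round(1))
# tests by hand
for c in S:
    for l in ['washer_center','tin_a','transmission_cover']:
        for d in arm.tip_of(c,l):
            if d['p']>.4: print(c,l,d['p'],onz(S[c],d['centre'],.005 if l[0]=='w' else 0).round(4))
    im=cv2.cvtColor(S[c]['img'],cv2.COLOR_RGB2BGR)
    B=[[x,y,.008] for x,y in[(-.045,-.116),(.045,-.116),(.045,.1),(-.045,.1)]]+[[x,y,.09] for x,y in [(-.057,.199),(.057,.199),(.057,.305),(-.057,.305)]]+[[.015,0,.055],[.015,-.084,.07],[-.015,-.084,.07],[.015,.128,.07]]
    for q in proj(S[c],rigpt(p,B)): cv2.circle(im,tuple(int(v*8) for v in q),24,(255,0,255),-1,shift=3)
    cv2.imwrite(f'pics/{c}1.png',im)
E
python3 -c "
import cv2
a=cv2.imread('pics/scene1.png')[140:340,130:380];b=cv2.imread('pics/side1.png')[100:300,230:480]
cv2.imwrite('pics/c1.png',cv2.resize(cv2.vconcat([cv2.hconcat([a,b])]),(800,320)))"
```

```text
[ 0.50440668 -0.13755766 -0.08344567]
rig [220. 269.] [ 0.9 -0.8]
tube_line [213. 255.] [2.9 1.1]
button_axis [223. 258.] [-3.2  3.7]
flap_hinge [282. 199.] [1.6 0.6]
bin_mouth [318. 176.] [0.1 1.8]
rig [395. 187.] [-1.8  1.4]
tube_line [398. 169.] [-1.3  0.7]
button_axis [389. 162.] [2.4 4.9]
flap_hinge [349. 190.] [-0.9  2.9]
bin_mouth [314. 216.] [3.5 1.3]
rig [206. 271.] [ 1.9 -2.2]
tube_line [194. 296.] [-1.2 -1.6]
flap_hinge [171. 159.] [-2.2  0.6]
bin_mouth [160.  47.] [0.9 3.8]
scene washer_center 0.63 [ 0.6544 -0.0034  0.005 ]
scene tin_a 0.61 [ 0.6643 -0.2202  0.    ]
scene tin_a 0.6 [ 0.6597 -0.1061  0.    ]
scene transmission_cover 0.62 [0.4828 0.3501 0.    ]
side washer_center 0.78 [0.6576 0.0037 0.005 ]
side washer_center 0.75 [ 0.5673 -0.0595  0.005 ]
side tin_a 0.74 [ 0.6645 -0.1101  0.    ]
side tin_a 0.63 [ 0.6593 -0.214   0.    ]
side transmission_cover 0.68 [0.4813 0.3516 0.    ]
wrist washer_center 0.66 [ 6.568e-01 -2.000e-04  5.000e-03]
wrist washer_center 0.42 [ 0.5051 -0.1335  0.005 ]
wrist tin_a 0.72 [ 0.6591 -0.2253  0.    ]
wrist tin_a 0.68 [ 0.6638 -0.1038  0.    ]
```

View pics/c1.png

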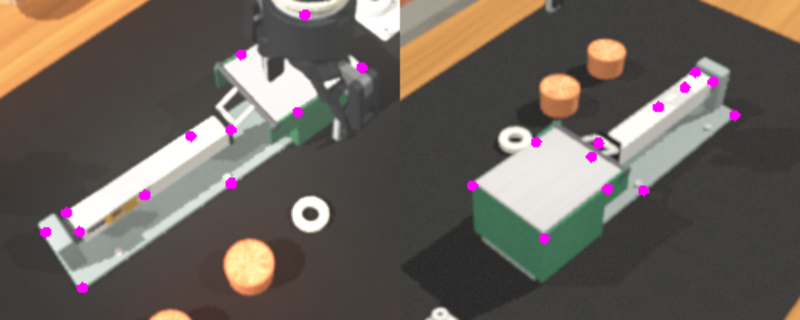

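View pics/wrist1.png

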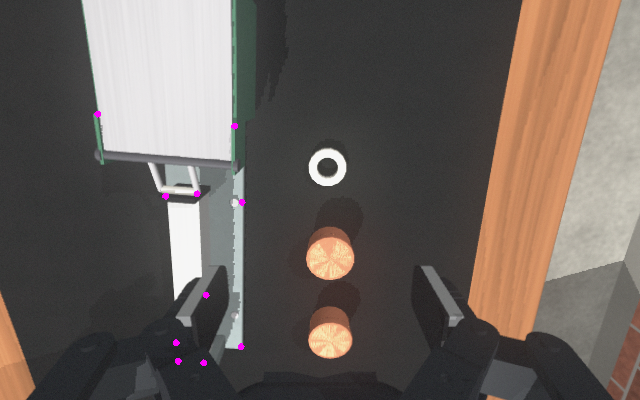

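```bash
cat >> h.py <<'E'
P=np.array([0.50440668,-0.13755766,-0.08344567])
def quat(yaw,tilt,flip=False):
    ry=np.array([-np.sin(yaw),np.cos(yaw),0]); z=np.array([0,0,-1.])
    x=ry if not flip else -ry
    R=np.c_[x,np.cross(z,x),z]
    rx=np.array([np.cos(yaw),np.sin(yaw),0])
    return (Rt.from_rotvec(rx*tilt)*Rt.from_matrix(R)).as_quat()  # tilt>0: tool z leans to +y
E
python3 - <<'E'
from h import *
print(Rt.from_quat(quat(P[2],.3)).as_matrix()[:,2])
for fl in (0,1):
  for tilt in (0,.3):
    for L in ([0,0,.2],[0,0,.053],[0,.057,.053]):
        q=arm.solve_ik(rigpt(P,L)[0],quat(P[2],tilt,fl)); print(fl,tilt,L,None if q is None else np.round(q,2))
arm.move_pose(rigpt(P,[0,-.0,.20])[0],quat(P[2],.3))
s=snap('wrist','w2'); print(s['obs']['tool_pos'],s['obs']['clock'])
for l in LOC: print(l,arm.tip_of('wrist',l)[:2],proj(s,rigpt(P,LOC[l])))
E
```

```text
[ 0.02463127  0.29449192 -0.95533649]
0 0 [0, 0, 0.2] [ 0.17  0.31  0.04  1.96 -0.01  0.87  0.13]
0 0 [0, 0, 0.053] [ 0.19  0.55  0.02  2.04 -0.02  0.56  0.13]
0 0 [0, 0.057, 0.053] [ 0.09  0.54  0.01  2.05 -0.01  0.55  0.01]
0 0.3 [0, 0, 0.2] [ 0.42  0.37 -0.07  1.91 -0.32  0.97  0.47]
0 0.3 [0, 0, 0.053] [ 0.47  0.61 -0.14  1.97 -0.34  0.68  0.55]
0 0.3 [0, 0.057, 0.053] [ 0.4   0.59 -0.17  2.01 -0.35  0.63  0.46]
1 0 [0, 0, 0.2] [-0.76  0.69  1.36  2.01 -0.77  1.1  -2.28]
1 0 [0, 0, 0.053] [ 0.66  0.64 -0.57  2.    0.55  0.66  2.78]
1 0 [0, 0.057, 0.053] [ 0.56  0.63 -0.58  2.02  0.56  0.65  2.66]
1 0.3 [0, 0, 0.2] [-0.56  0.78  1.35  1.97 -1.    1.41 -2.03]
1 0.3 [0, 0, 0.053] [-0.42  0.95  1.11  2.03 -1.22  1.23 -1.87]
1 0.3 [0, 0.057, 0.053] [-0.54  0.93  1.11  2.07 -1.25  1.2  -1.94]
[ 0.50576206 -0.13654617  0.20066932] 3.5417
rig [{'centre': [316.3, 231.4], 'p': 0.72}] [[317.17958912 233.24104377]]
tube_line [{'centre': [319.2, 241.4], 'p': 0.76}] [[316.80527987 241.25607935]]
button_axis [{'centre': [335.6, 243.2], 'p': 0.93}, {'centre': [315.4, 233.5], 'p': 0.68}] [[333.41733833 241.26829681]]
flap_hinge [{'centre': [321.6, 33.2], 'p': 0.59}] [[316.55981768  34.97819215]]
bin_mouth [] [[316.61140434 -82.34199181]]
```

View pics/w2.png

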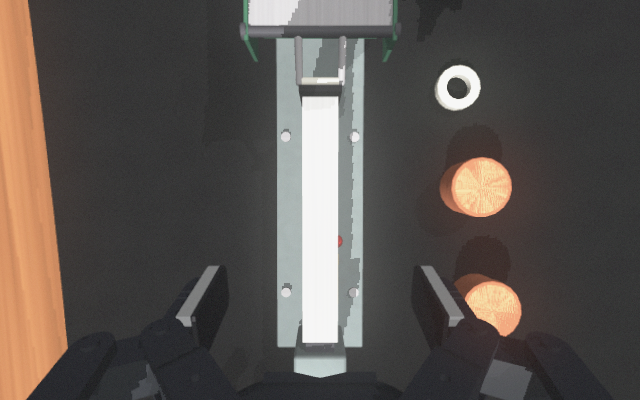

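```bash
python3 - <<'E'
from h import *
s=snap('wrist')
im=s['img'].astype(int)
c=[]
for r in (110,150,190,230,270,310,330):
    row=im[r,280:360].min(1)>225; i=np.where(row)[0]+280; c.append((r,i.min(),i.max()))
    print(r,i.min(),i.max(), onz(s,[i.min(),r],.07).round(4),onz(s,[i.max()+1,r],.07).round(4))
R=im; m=(R[:,:,0]>120)&(R[:,:,1]<80)&(R[:,:,2]<80); m[:,:325]=0;m[:,360:]=0; y,x=np.where(m); print('red',x.min(),x.max(),y.min(),y.max(),x.mean(),y.mean(),onz(s,[x.mean(),y.mean()],.055))
print(proj(s,[s['obs']['tool_pos']]), s['obs']['tool_pos'])
E
```

```text
110 303 338 [ 0.5015 -0.0232  0.07  ] [ 0.5318 -0.0257  0.07  ]
150 303 338 [ 0.4987 -0.0566  0.07  ] [ 0.5291 -0.059   0.07  ]
190 303 338 [ 0.4959 -0.0903  0.07  ] [ 0.5264 -0.0928  0.07  ]
230 303 338 [ 0.4931 -0.1243  0.07  ] [ 0.5237 -0.1268  0.07  ]
270 303 337 [ 0.4902 -0.1585  0.07  ] [ 0.5201 -0.161   0.07  ]
310 303 337 [ 0.4874 -0.1929  0.07  ] [ 0.5174 -0.1954  0.07  ]
330 303 337 [ 0.486  -0.2102  0.07  ] [ 0.516  -0.2126  0.07  ]Traceback (most recent call last):
  File "<stdin>", line 8, in <module>
    return umr_minimum(a, axis, None, out, keepdims, initial, where)
ValueError: zero-size array to reduction operation minimum which has no identity
```

```bash
cat >> h.py <<'E'
P=np.array([0.5074,-0.1378,-0.0838])
def RX(p=None): return np.array([np.cos(P[2]),np.sin(P[2]),0])
def RY(p=None): return np.array([-np.sin(P[2]),np.cos(P[2]),0])
def toloc(X): d=np.array(X)-[P[0],P[1],0]; return np.array([d@RX(),d@RY(),d[2]])
def st():
    o=arm.get_obs(); f=np.array(o['wrist_force']); return round(o['clock'],2),(toloc(o['tool_pos'])*1e3).round(2),np.array([f@RX(),f@RY(),f[2]]).round(2),round(o['width']*1e3,2)
E
python3 - <<'E'
from h import *
q=quat(P[2],.3); print(st())
arm.line_to(rigpt(P,[0,-.001,.12])[0],q,feed=.15); print(st())
arm.wait(.2); print(st())
arm.line_to(rigpt(P,[0,-.001,.053])[0],q,feed=.1); arm.wait(.2); print(st())
s=snap('wrist','w3'); print(proj(s,rigpt(P,[[.015,0,.055],[-.015,0,.07],[.015,0,.07]])))
E
```

```text
(3.89, array([ -2.47,   1.05, 200.07]), array([ 0.39, -0.68, -0.37]), 85.15)
(4.58, array([  0.41,  -1.06, 120.41]), array([0.14, 1.02, 0.48]), 85.16)
(4.78, array([  0.67,  -1.2 , 121.05]), array([-0.2 ,  0.48,  1.25]), 85.43)
(5.79, array([ 0.49, -1.13, 53.67]), array([ 0.49, -0.12,  0.75]), 85.78)
[[349.73945922 287.74275525]
 [278.26228144 299.14565548]
 [353.28854591 299.05603594]]
```

View pics/w3.png

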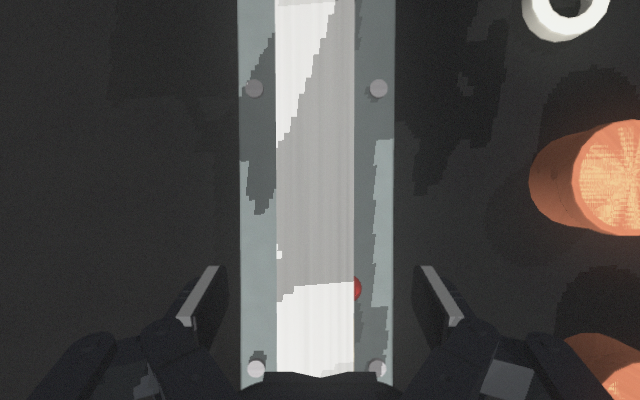

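```bash
python3 - <<'E'
from h import *
arm.grip(.033); print(st())
arm.grip(.0); print(st()); arm.wait(.2); print(st())
s=snap('wrist','w4')
E
```

```text
(6.4, array([ 0.24, -1.09, 53.15]), array([0.61, 0.64, 1.45]), 32.76)
(6.62, array([-1.32, -0.79, 53.33]), array([-4.83, -0.95,  7.86]), 29.22)
(6.82, array([-1.32, -0.81, 53.3 ]), array([-4.63, -0.49,  6.75]), 29.45)
```

View pics/w4.png

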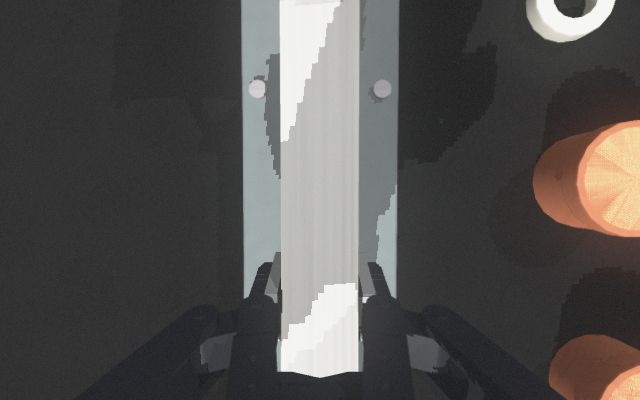

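```bash
cat > slide.py <<'E'
from h import *
import sys
q=quat(P[2],.3)
def slide(c0,c1,step,feed,xoff,lim,rise=None,zc=.053):
    rows=[]
    c=c0
    while c<c1-1e-6:
        c=min(c+step,c1)
        arm.line_to(rigpt(P,[xoff,c,zc])[0],q,feed=feed)
        t,p,f,w=st(); rows.append((c*1e3,p[1],f[1])); 
        print(t,round(c*1e3,2),p,f,w)
        if -f[1]>lim: print('LIM'); break
        if rise and len(rows)>4:
            a=np.array(rows); k=4
            dp=a[-1,1]-a[-1-k,1]; dc=a[-1,0]-a[-1-k,0]; df=-(a[-1,2]-a[-1-k:,2].max())
            if dp<.5*dc and df>rise: print('BLOCK',dp,dc,df); break
    return rows
E
python3 - <<'E'
from slide import *
slide(-.001,.008,.001,.03,-.0017,14)
E
```

```text
7.12 0.0 [-1.35 -0.66 53.33] [ 0.22 -3.44  4.45] 29.35
7.37 1.0 [-1.38 -0.53 53.3 ] [ 0.   -5.54  6.04] 29.56
7.62 2.0 [-1.34 -0.49 53.31] [ 0.7  -7.14  6.1 ] 29.43
7.87 3.0 [-1.34 -0.45 53.32] [-0.64 -9.39  6.21] 29.34
8.12 4.0 [-1.34 -0.37 53.3 ] [ -0.83 -11.74   7.7 ] 28.95
8.37 5.0 [-1.35 -0.33 53.3 ] [ -1.03 -13.65   8.02] 29.76
8.62 6.0 [-1.300e+00 -1.000e-02  5.324e+01] [ -2.18 -15.71   7.72] 29.5
LIM
```

```bash
python3 - <<'E'
from slide import *
arm.wait(.15); print(st())
slide(.006,.0072,.0004,.02,-.0017,16.8)
E
```

```text
(8.77, array([-1.290e+00, -3.000e-02,  5.325e+01]), array([ -1.8 , -14.59,   7.34]), 29.92)
9.02 6.4 [-1.29  0.07 53.25] [ -1.94 -14.89   7.91] 29.16
9.27 6.8 [-1.27  0.19 53.26] [ -2.22 -15.9    8.1 ] 29.13
9.52 7.2 [-1.29  0.55 53.25] [ -2.43 -16.59   7.85] 29.37
```

```bash
python3 - <<'E'
from slide import *
slide(.0072,.0092,.0004,.02,-.0017,18)
s=snap('wrist','w5')
E
```

```text
9.77 7.6 [-1.27  1.66 53.26] [ -1.45 -13.95   7.37] 29.27
10.02 8.0 [-1.31  2.51 53.24] [ -2.28 -14.21   7.61] 29.33
10.27 8.4 [-1.3   2.86 53.25] [ -1.9  -14.87   8.22] 29.27
10.52 8.8 [-1.31  3.13 53.23] [ -1.89 -14.96   7.31] 29.37
10.77 9.2 [-1.33  3.47 53.24] [ -1.87 -14.34   8.09] 29.31
```

View pics/w5.png

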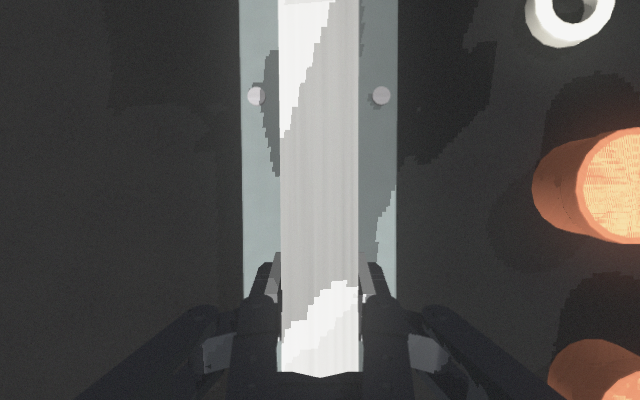

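```bash
python3 - <<'E'
from slide import *
slide(.0092,.030,.001,.03,-.0017,18)
s=snap('scene','s6')
E
```

```text
11.07 10.2 [-1.34  5.56 53.24] [ -0.22 -11.23   5.64] 29.75
11.32 11.2 [-1.34  7.72 53.23] [-1.46 -8.38  6.36] 29.53
11.57 12.2 [-1.33  9.11 53.26] [-0.53 -8.89  6.5 ] 29.15
11.82 13.2 [-1.31 10.3  53.26] [-1.35 -8.41  5.8 ] 29.2
12.07 14.2 [-1.3  11.44 53.29] [-0.37 -7.67  6.05] 29.18
12.32 15.2 [-1.32 12.53 53.27] [-0.6  -8.01  5.14] 28.91
12.57 16.2 [-1.33 13.64 53.26] [-1.38 -7.2   6.81] 29.27
12.82 17.2 [-1.35 14.7  53.25] [-0.67 -8.28  7.02] 29.28
13.07 18.2 [-1.33 15.79 53.25] [-0.54 -6.19  6.35] 29.64
13.32 19.2 [-1.33 16.84 53.26] [-0.78 -7.2   5.69] 29.16
13.57 20.2 [-1.32 17.93 53.27] [-0.58 -7.47  6.23] 29.3
13.82 21.2 [-1.34 18.97 53.25] [-1.18 -6.31  6.07] 29.55
14.07 22.2 [-1.38 20.02 53.25] [ 0.51 -6.72  6.16] 29.06
14.32 23.2 [-1.35 21.1  53.25] [ 0.21 -6.63  6.88] 29.68
14.57 24.2 [-1.35 22.11 53.26] [-0.17 -6.71  5.95] 29.46
14.82 25.2 [-1.34 23.14 53.26] [-0.1  -6.67  6.31] 29.06
15.07 26.2 [-1.32 24.18 53.28] [-1.05 -6.64  5.91] 29.12
15.32 27.2 [-1.35 25.23 53.25] [ 0.17 -6.36  6.15] 29.45
15.57 28.2 [-1.33 26.23 53.27] [-1.01 -6.31  6.47] 29.58
15.82 29.2 [-1.36 27.23 53.26] [-0.44 -6.35  5.65] 29.39
16.07 30.0 [-1.36 28.1  53.26] [-0.84 -6.58  5.83] 29.67
```

View pics/s6.png

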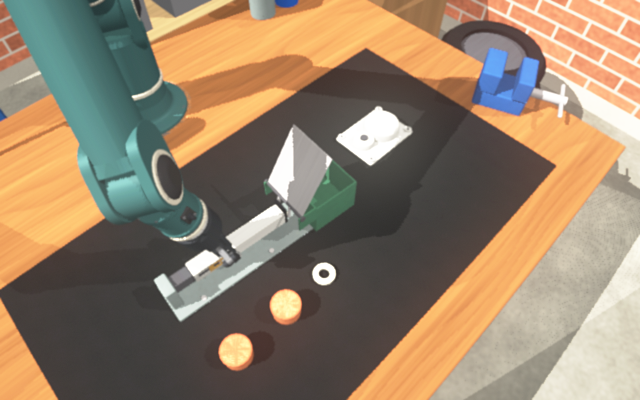

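```bash
python3 - <<'E'
from slide import *
slide(.030,.062,.0006,.03,-.0017,11.5,rise=2.5)
arm.wait(.1);print(st())
E
```

```text
16.37 30.6 [-1.34 28.8  53.26] [-1.12 -5.38  6.73] 29.57
16.62 31.2 [-1.34 29.45 53.26] [-0.65 -4.48  6.35] 29.35
16.87 31.8 [-1.35 30.31 53.28] [-1.13 -5.29  5.82] 29.34
17.12 32.4 [-1.34 31.09 53.25] [-0.39 -4.9   5.45] 29.51
17.37 33.0 [-1.39 32.02 53.26] [-0.68 -4.29  6.05] 29.07
17.62 33.6 [-1.36 32.91 53.26] [-0.6  -3.13  5.12] 29.7
17.87 34.2 [-1.36 33.99 53.27] [ 1.12 -2.36  5.54] 29.15
18.12 34.8 [-1.43 35.24 53.25] [ 1.03 -0.25  5.26] 29.32
18.37 35.4 [-1.37 35.46 53.27] [ 0.93 -1.37  5.82] 28.89
18.62 36.0 [-1.39 35.62 53.26] [-0.62 -1.48  6.1 ] 29.03
18.87 36.6 [-1.36 35.77 53.28] [ 0.97 -3.05  6.27] 29.73
19.12 37.2 [-1.39 36.03 53.25] [ 0.13 -5.33  6.03] 29.18
BLOCK 0.7899999999999991 2.400000000000013 5.08
(19.22, array([-1.37, 36.01, 53.28]), array([-1.1 , -4.48,  6.79]), 29.25)
```

```bash
python3 - <<'E'
from slide import *
for c in (.0362,.0354,.0346,.0338,.033,.0322):
    arm.line_to(rigpt(P,[-.0017,c,.053])[0],q,feed=.03); print(c,st())
s=snap('scene','s7');s=snap('side','d7')
E
python3 -c "
import cv2
a=cv2.imread('pics/s7.png')[100:340,130:380];b=cv2.imread('pics/d7.png')[60:300,230:480]
cv2.imwrite('pics/c7.png',cv2.resize(cv2.hconcat([a,b]),(800,384)))"
```

```text
0.0362 (19.47, array([-1.36, 35.66, 53.28]), array([-0.64, -1.69,  6.7 ]), 29.3)
0.0354 (19.72, array([-1.41, 35.5 , 53.25]), array([ 0.88, -1.02,  5.97]), 29.92)
0.0346 (19.97, array([-1.4 , 35.35, 53.26]), array([0.42, 1.45, 5.26]), 29.35)
0.0338 (20.22, array([-1.41, 35.18, 53.26]), array([1.61, 3.42, 4.05]), 29.52)
0.033 (20.47, array([-1.41, 35.03, 53.27]), array([2.84, 4.86, 4.08]), 29.56)
0.0322 (20.72, array([-1.43, 34.9 , 53.27]), array([1.79, 6.63, 4.63]), 29.43)
```

View pics/c7.png

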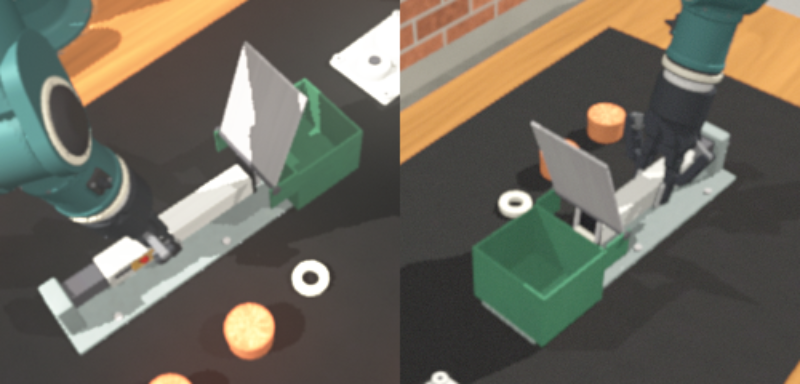

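```bash
python3 - <<'E'
from slide import *
arm.line_to(rigpt(P,[-.0017,.0350,.053])[0],q,feed=.03); print(st())
arm.grip(.034);print(st())
arm.line_to(rigpt(P,[-.0017,.0353,.053])[0],q,feed=.03)
arm.grip(.085);print(st())
a=np.array([-.0017,.0353,.053]); d=np.array([0,-.2955,.9553])
arm.line_to(rigpt(P,a+d*.16)[0],q,feed=.15);print(st())
arm.wait(.6)
s=snap('scene','s8');s=snap('side','d8');s=snap('wrist','w8')
for c in('scene','side','wrist'): print(c,[ (e['centre'],e['p']) for e in arm.tip_of(c,'washer_center')])
E
python3 -c "
import cv2
a=cv2.imread('pics/s8.png')[100:340,130:380];b=cv2.imread('pics/d8.png')[60:300,230:480]
cv2.imwrite('pics/c8.png',cv2.resize(cv2.hconcat([a,b]),(800,384)))"
```

```text
(21.07, array([-1.38, 35.41, 53.28]), array([1.42, 1.27, 6.15]), 29.45)
(21.29, array([-2.45, 34.88, 52.39]), array([ 0.14, -0.19,  0.27]), 34.11)
(22.09, array([-1.7 , 35.31, 53.01]), array([-0.39,  0.15, -0.14]), 84.67)
(23.31, array([ -2.3 , -11.49, 205.02]), array([0.16, 0.04, 0.61]), 85.0)
scene [([320.5, 274.4], 0.64)]
side [([247.1, 343.7], 0.65), ([301.1, 188.2], 0.58)]
wrist []
```

View pics/c8.png

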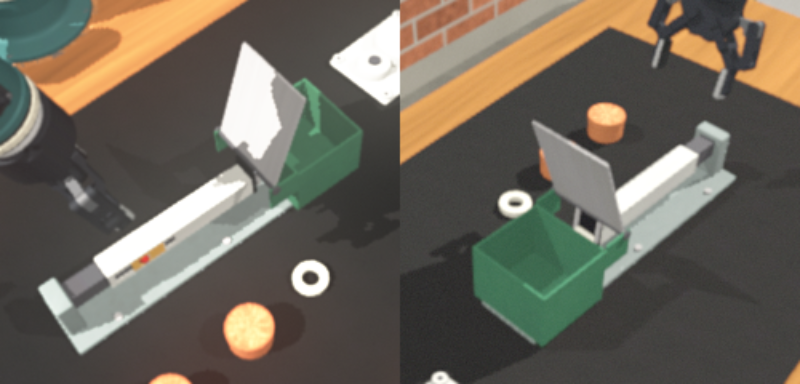

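View pics/w8.png

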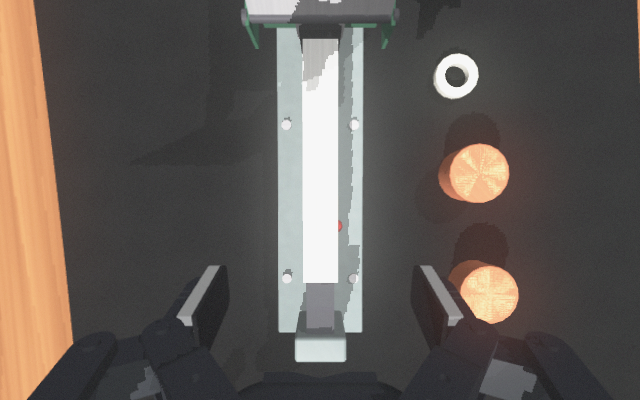

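```bash
python3 - <<'E'
from slide import *
q0=quat(0,.2)
for pos in ([.656,-.13,.2],[.656,0,.2],[.656,0,.02]): print(pos,np.round(arm.solve_ik(pos,q0),2))
for pos in ([.656,.14,.22],[.53,.123,.22],[.53,.123,.12]): print(pos,arm.solve_ik(pos,quat(P[2],-.2)))
arm.line_to([.656,-.13,.2],q0,feed=.2)
arm.wait(.15)
s=snap('wrist','w9')
print(st())
print([(e['centre'],e['p'],onz(s,e['centre'],.005)) for e in arm.tip_of('wrist','washer_center')])
g=s['img'].min(2); m=(g>190).astype(np.uint8)
n,lab,stt,cen=cv2.connectedComponentsWithStats(m)
for i in range(1,n):
    if stt[i,4]>200:
        x,y,w,h,a=stt[i]; c=[x+w/2-.5,y+h/2-.5]; print(stt[i],c,onz(s,c,.010).round(4))
E
```

```text
[0.656, -0.13, 0.2] [ 0.27  0.58 -0.05  1.56 -0.19  1.06  0.32]
[0.656, 0, 0.2] [ 0.11  0.54 -0.1   1.62 -0.18  0.99  0.12]
[0.656, 0, 0.02] [ 0.1   0.77 -0.08  1.69 -0.22  0.7   0.21]
[0.656, 0.14, 0.22] [-0.32273012  0.5674595  -0.02586675  1.52348706  0.21514477  1.14387955
 -0.52742986]
[0.53, 0.123, 0.22] [-0.28932937  0.36974245 -0.1208134   1.841228    0.2553701   1.04274873
 -0.6292051 ]
[0.53, 0.123, 0.12] [-0.41357275  0.49910478  0.03422319  1.91567703  0.22033914  0.83006917
 -0.62396773]
(25.32, array([146.78,  19.29, 200.34]), array([ 0.06, -0.08, -0.06]), 85.12)
[([318.9, 83.8], 0.9, array([0.65572343, 0.00095771, 0.005     ]))]
[ 123   33   40  259 9642] [np.float64(142.5), np.float64(162.0)] [ 0.4777 -0.076   0.01  ]
[ 301   59   44   47 1124] [np.float64(322.5), np.float64(82.0)] [0.6593 0.0015 0.01  ]
```

View pics/w9.png

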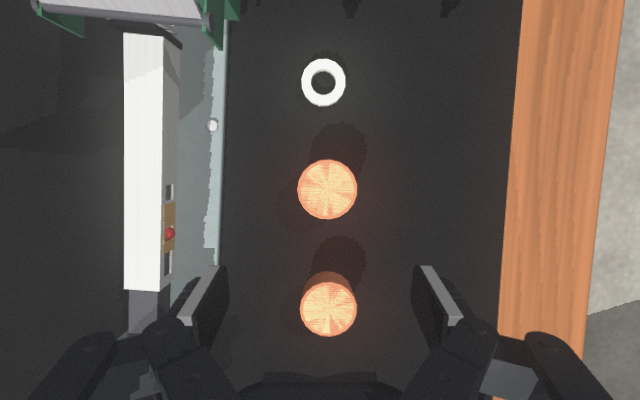

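```bash
python3 - <<'E'
from slide import *
q0=quat(0,.2)
arm.line_to([.6593,.0013,.2],q0,feed=.2)
arm.line_to([.6593,.0013,.09],q0,feed=.15); arm.wait(.1)
s=snap('wrist','w10'); o=arm.get_obs(); print(o['tool_pos'])
g=s['img'].min(2); m=(g>170).astype(np.uint8)
n,lab,stt,cen=cv2.connectedComponentsWithStats(m)
for i in range(1,n):
    x,y,w,h,a=stt[i]
    if a>1000: c=[x+w/2-.5,y+h/2-.5]; print(stt[i],onz(s,c,.010).round(4))
E
```

```text
[0.66017913 0.00123414 0.09139289]
[  19  159   87   60 3417] [0.4874 0.0393 0.01  ]
[ 154  164   26  154 2128] [0.5548 0.0029 0.01  ]
[ 286  212   62   61 2070] [0.6594 0.0015 0.01  ]
[   0  246   65  154 8545] [ 0.4571 -0.0563  0.01  ]
```

View pics/w10.png

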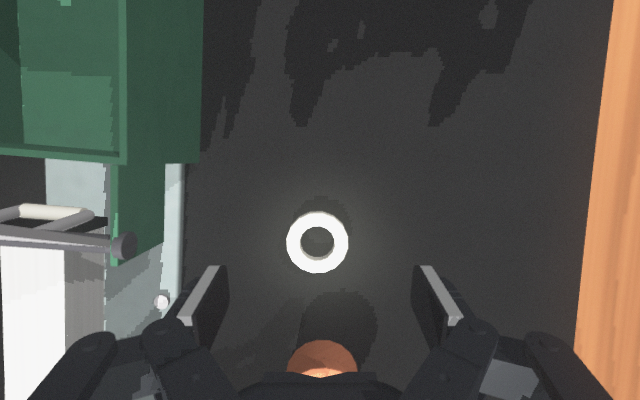

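```bash
python3 - <<'E'
from slide import *
q0=quat(0,.2)
arm.line_to([.6590,.0014,.0185],q0,feed=.1); arm.wait(.1); o=arm.get_obs(); print(o['tool_pos'],o['wrist_force'])
arm.grip(.0); o=arm.get_obs(); print(o['tool_pos'],o['wrist_force'],o['width'],o['clock'])
arm.line_to([.6590,.0014,.12],q0,feed=.15); arm.wait(.1); o=arm.get_obs(); print(o['wrist_force'],o['width'])
s=snap('wrist','w11')
E
```

```text
[0.65969533 0.00137477 0.01935356] [-0.30837116 -0.40128979  0.98200099]
[0.66040239 0.00138133 0.02060664] [-1.56927124 -1.22533657  8.48378582] 0.040951807505893424 28.675
[-0.55942037 -0.40224135 -0.74968304] 0.04072969029545867
```

View pics/w11.png

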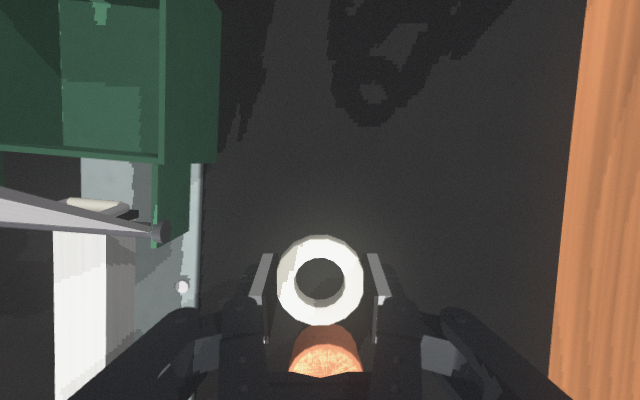

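```bash
python3 - <<'E'
from slide import *
q0=quat(0,.2); q1=quat(P[2],-.15)
arm.line_to([.6590,.0014,.2],q0,feed=.15)
arm.line_to([.66,.14,.2],q1,feed=.12)
B=lambda z: rigpt(P,[0,.254,z])[0]
arm.line_to(B(.2),q1,feed=.12)
arm.line_to(B(.125),q1,feed=.1); arm.wait(.15); print(st())
s=snap('wrist','w12'); print(proj(s,rigpt(P,LOC['bin_mouth'])))
snap('side','d12')
E
```

```text
(33.96, array([  0.5 , 254.2 , 125.76]), array([ 0.6 , -0.63, -0.74]), 41.08)
[[316.78665693 246.82207989]]
```

View pics/w12.png

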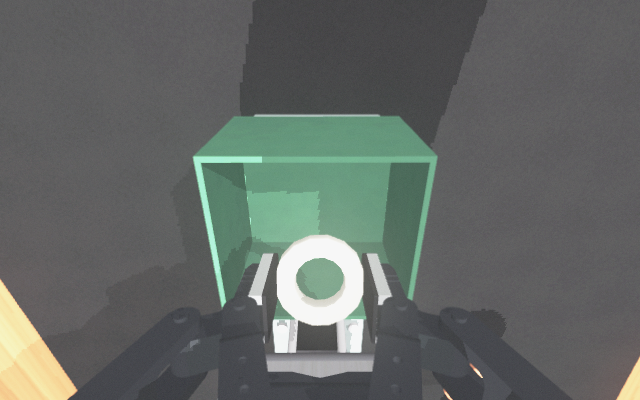

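View pics/d12.png

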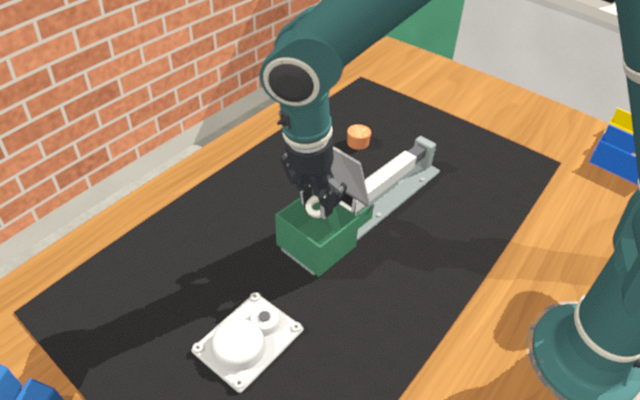

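```bash
python3 - <<'E'
from slide import *
q1=quat(P[2],-.15)
B=lambda z: rigpt(P,[0,.256,z])[0]
arm.line_to(B(.112),q1,feed=.08); print(st())
arm.grip(.056); arm.wait(.3); print(st())
arm.line_to(B(.3),q1,feed=.15)
arm.line_to(rigpt(P,[0.1,.3,.3])[0],q1,feed=.15);arm.wait(.3); print(st())
S={c:snap(c,c+'13') for c in ('scene','side','wrist')}
for c in S: 
    print(c,[(e['centre'],e['p'],toloc(onz(S[c],e['centre'],.016)).round(3)) for e in arm.tip_of(c,'washer_center')])
    for l in ('tin_a','transmission_cover'): print(l,[(e['p'],onz(S[c],e['centre'],0).round(4)) for e in arm.tip_of(c,l)][:2])
E
python3 -c "
import cv2
a=cv2.imread('pics/scene13.png')[100:370,130:410];b=cv2.imread('pics/side13.png')[100:370,220:500]
cv2.imwrite('pics/c13.png',cv2.resize(cv2.hconcat([a,b]),(800,386)))"
```

```text
(34.38, array([ -0.62, 255.94, 111.16]), array([0.98, 0.02, 0.86]), 41.0)
(34.98, array([5.0000e-02, 2.5602e+02, 1.1207e+02]), array([ 0.29,  0.5 , -0.46]), 56.05)
(37.55, array([ 99.73, 299.9 , 300.41]), array([ 0.81, -0.02, -0.59]), 55.87)
scene [([317.6, 196.3], 0.68, array([-0.008,  0.255,  0.016])), ([283.5, 196.5], 0.3, array([-0.055,  0.197,  0.016]))]
tin_a [(0.85, array([ 0.6657, -0.217 ,  0.    ])), (0.7, array([0.4612, 0.0607, 0.    ]))]
transmission_cover [(0.72, array([0.4785, 0.3509, 0.    ]))]
side [([315.3, 240.7], 0.44, array([0.003, 0.248, 0.016]))]
tin_a [(0.64, array([ 0.6674, -0.113 ,  0.    ]))]
transmission_cover [(0.61, array([0.4808, 0.3477, 0.    ])), (0.6, array([ 0.6618, -0.11  ,  0.    ]))]
wrist [([238.0, 161.6], 0.68, array([-0.005,  0.254,  0.016]))]
tin_a [(0.88, array([ 0.6593, -0.2254,  0.    ])), (0.63, array([ 0.6606, -0.1059,  0.    ]))]
transmission_cover []
```

View pics/c13.png

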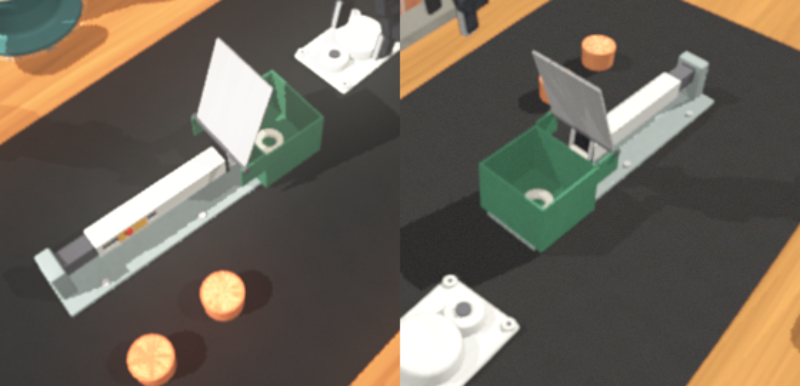

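View pics/wrist13.png

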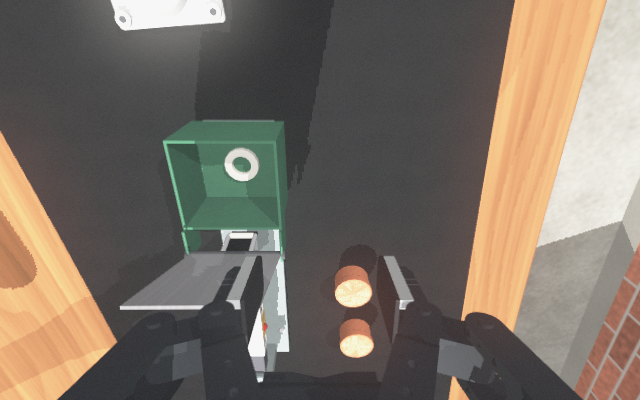

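The washer lies flat on the bin floor at (238,162) in the wrist view. The flap stands open with the red button out, and the tins and cover have not moved. I'm handing the job in.

```bash
python3 - <<'E'
from h import *
print(arm.close_job())
E
```

```text
the job is handed in; nothing more can be done
None
```

The prop is locked out and holding the flap open, the washer is in the bin, and the job was handed in at about 38 s of the 70 s allowed. No verdict was reported.

- **Prop:** I pinched the button flush and slid the sleeve about 36 mm until it clicked and was blocked. A gentle push and pull of about 5–7 N showed it held both ways, and I then let go. Breaking it loose at first took about 16.6 N at the wrist. That is above the 12 N stated for sliding but below the 20 N limit on the button, and the excess was probably the pad rubbing on the button.
- **Flap:** After release the pictures show the red button out in the brass plate and the flap standing nearly upright by itself. I did not measure its angle.
- **Washer:** The last pictures from all three cameras show it flat on the bin floor, within about 10 mm of the middle of the mouth.
- **Tins and cover:** Most readings put them where they were, to within the detector's scatter of several mm. Two low-confidence readings were false: a "tin" near the bin and a "cover" at a tin's place, both ruled out by the pictures.

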